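Measure a worn brake pad with a bridge gauge on the sloped inspection stand

TASK

Pick up the bridge gauge with the yellow grip and, holding it, lower it gently all the way down, square to the sloping deck, astride the used brake pad (rust-brown back plate), so that both runners stand flat on the deck and the sprung foot rests about the middle of the pad's lining and reads its thickness. Only then let go, and leave the gauge standing there; leave both pads and everything else where they are.

Things in the scene. Friction and masses are not known exactly. Their poses are not given: they have to be found in the camera images.
- gauge_grip (a point): Centre of the bridge gauge's yellow square grip, 28 x 28 mm (sides along x and y), 46 mm high, on top of the gauge. This point is 71 mm above the undersides of the gauge's runners; the grip spans 48 to 94 mm. z points up out of the grip; the gauge is the same turned half round about z.
- gauge: The loose gauge, 0.5 to 0.75 kg, axes as its grip, origin between the runners' undersides. Steel runners 60 mm long (x), 12 wide, 34 high, centred 36 mm to either side (y): 60 mm clear between, 84 overall. Crossbar 40 (x) x 84 (y), 34 to 48 mm up, white dials 4 mm proud on its x faces.
- foot_tip (a point): Centre of the underside of the gauge's sprung foot: a brass disc, 18 mm across and 6 mm thick, on the gauge's centre line between the runners; slides along the gauge's z.
- gauge_foot (a joint): How far the foot is pushed up into the gauge, 0 to 0.023 m. At 0 the foot is at its lowest, 2 mm above the plane of the runners' undersides, so the height of the part under the foot is this value plus 2 mm. A light spring pushes it down: 0.7 N at 0, rising by 0.06 N per mm; the gauge's own weight is enough to compress it.
- stand: Fixed grey stand, 140 x 230 mm, that carries the sloping deck. Origin on the bench under its middle, x level away from the low edge, z up.
- deck: Aluminium deck fixed on the stand, 150 mm (its x, up the slope) by 230 mm (its y, level), tilted 25 degrees: the low edge roughly faces the robot. Origin at the centre of its upper face, 52 mm above the bench; z is the deck's outward normal. A blue lip along the low edge stands 8 mm above the deck's face.
- used_pad: The used brake pad, 12 mm thick in all, loose on the deck with its lining up: rust-brown back plate 90 mm (its x, roughly up the slope) by 44 mm (its y) by 5 mm, with a dark lining 70 x 36 mm and 7 mm thick on it. Origin at the centre of its underside, z normal to the deck.
- new_pad: The new brake pad beside it, 18 mm thick: blue back plate 90 x 44 x 5 mm with a dark lining 70 x 36 x 13 mm. Loose on the deck; origin and axes as for the used pad. Not to be measured. The two pads lie about 114 mm apart, centre to centre.
- wheel_nut: Loose steel wheel nut, 40 mm across and 32 mm high, on the bench near the gauge; origin at its underside.
- switch_block: Loose black and red switch, 30 x 48 x 26 mm, on the bench before the stand's low edge; origin at its underside.
- spanner: Loose spanner, 150 mm long, lying flat, roughly along x, in the middle of the bench.
- relay: Loose black relay, 30 x 30 x 38 mm, on the bench near the gauge; origin at its underside.
- carton: Loose cardboard carton, 70 x 90 x 60 mm, at the back middle; origin at its underside.
- lamp: Loose round lamp, 90 mm across and 48 mm high, at the right; origin at its underside.
Things that resemble listed ones, but are neither listed nor needed, are in the scene too. What is shaped like the gauge but green or purple is not meant. Leave any green look-alike of the used_pad alone.

How it is judged:
By the outcome, as a careful person would: the job done as asked, in the order asked, and still so for the second after the job is handed in, with the robot touching nothing.
It also fails if it takes over 42 s, if anything falls off the work surface, if the arm or the gripper's body presses on something with over 40 N, if the wrist force passes 120 N, or if a joint passes its speed limit or range.

ROBOT

A 6-joint arm with a two-finger parallel gripper is mounted at the origin on the work surface. World frame = base frame: x ahead of the robot, y to its left, z up, the work surface at z = 0. Lengths are in m, angles in degrees, forces in N, time in s.
With the tool pointing down it reaches from about 0.375 to 0.9 m from the base axis. Payload 3.1 kg.
Tool frame: the origin (TCP) lies on the centre line of the jaws, within the pads' length; the fingertips stand finger_overhang ahead of it and the grasp point (between the pads) lies 5 mm behind it (finger_overhang is the distance from the TCP to the fingertips, in m); z points along the fingers, y is the line along which they close (so a half turn about z gives the same grasp; the last joint's range is limited). The gripper opens to 87 mm and grips with 3 to 60 N. Pads are 19 mm wide; open, the fingers measure 117 mm over their backs; the gripper's body (75 mm by 190 mm) begins 51 mm behind the grasp point.
Start: joints at [-83.05, 30.224, 82.088, -0, 67.689, -10.227], TCP at [0.185, -0.597, 0.237] pointing down, gripper open.
Joint ranges: [-176.69, 176.69], [-43.24, 126.21], [12.49, 139.97], [-82, 262], [0, 151.66], [-163.58, 163.58]. Speed limits (degrees/s): [159.86, 159.86, 180, 180, 180, 180].

INTERFACE

Orientations are given as a 3x3 rotation matrix whose columns are the frame's x, y, z axes.
In Python, from rig import read_state, capture, calibration, hand_in, finger_overhang gives the robot as it stands.
- The arm moves only by the tool send_rows, never from a script. Its argument "plan" is a list of rows, each a list of 5 numbers: the closure in counts, from 0 (fully open) to 255 (shut), then the shift along the tool's x, y, z in m, then the turn about the tool's z in rad. A call has 1 to 20 rows; each row shifts and turns the commanded pose from where the row before left it, along the tool's axes as they then stand; what a row does not reach is not made up. A row lasts 1/12 s, in which the tool goes at most 41.7 mm and 7.16 degrees, less where a joint would pass 70% of its speed; a pose out of reach is approached as far as the arm can. A call is refused whole if a number of a shift passes 0.0417 or a number of a turn 0.125, either way. A call with a gripper value outside its range is refused whole. The fingers move at their own pace and stop on an object; the grip force is fixed at half the most. Time passes only in rows, so rows that do not move let the fingers close. It gives the time, the measured TCP pose, the force, the opening and the grip force at its end, in the units of the state.
- read_state(): the state, without advancing time (a new reading comes with each control period).
- capture(name): name is "side" or "top" or "wrist"; returns (picture, depth): 420x560x3 uint8, blue, green, red; 420x560 float32, m along the optical axis (not along the pixel's ray), 0 where there is no reading.
- calibration(name): a dict with "fx", "fy", "cx", "cy" (pixels), "xyz" and "rotation" of the camera in the world. Camera axes: x right, y down, z forward; pixel columns grow to the right and rows downward; lengths in m; the calibration is good to about 2 mm. A picture is of the moment at which its call begins: read the wrist's pose just before it. calibration takes no time and is no camera call; for the wrist camera it gives the pose at the moment of the call.
- hand_in(): hands the job in; it is judged then, once.
The state is a dict: "time_s": time; "joint_positions": joint angles; "qvel": joint speeds; "tau": joint torques, N m; "position": TCP position; "tcp_rot": TCP orientation; "force": force on the tool from outside, world axes, zero at the start; "moment": the same for the moment, N m; "opening": opening from 0.0 (shut) to 1.0 (fully open); "grasp_force": force on a finger pad.
Only numpy, scipy, OpenCV 4.12 (cv2) and the standard library are available. Lean on these libraries where they do the work, as an engineer would, in place of code of your own. Each camera call takes 0.05 s, during which the arm holds its last target. There are 200 camera calls.

## Working session

There is one attempt and no reset: what is moved stays moved. The work goes in short steps, Python scripts to look and compute and a tool call to move; the robot and the scene stay as the last step left them, time stands still between calls to the robot, and variables do not carry over. Pictures are saved under pics/ and viewed, at most 10 in all, crops included, and the job is handed in when it is done.

Besides the shell and the picture viewer there is one more tool, called after ">>>" as name(argument=value, ...), one argument or row to a line, values as JSON. send_rows: Moves the arm, as the interface text tells. Its arguments: {"type":"object","properties":{"plan":{"type":"array","items":{"type":"array","items":{"type":"number"}}}},"required":["plan"]}

```bash
mkdir -p pics
python3 - <<'E'
from rig import *
import cv2,numpy as np
s=read_state();print(s['time_s'],s['position'],s['tcp_rot'],s['opening'],finger_overhang)
for n in('top','side'):
    c=calibration(n);print(n,c)
    im,d=capture(n);cv2.imwrite(f'pics/{n}0.png',im);np.savez(f'{n}0.npz',im=im,d=d,R=c['rotation'],t=c['xyz'])
E
```

```text
0.0 [ 0.18452391 -0.59640837  0.23558446] [[ 9.55396888e-01  2.95324770e-01 -2.57697470e-04]
 [ 2.95324635e-01 -9.55394596e-01  2.12753435e-03]
 [ 3.82110822e-04 -2.10874411e-03 -9.99997704e-01]] 0.9989858620714283 0.014
top {'fx': 386.87258869817197, 'fy': 386.87258869817197, 'cx': 281.7733016493431, 'cy': 209.2716071266831, 'xyz': array([ 0.43491319, -0.04250009,  1.05357584]), 'rotation': array([[-0.01279272, -0.98152579,  0.19090172],
       [-0.99989639,  0.01381736,  0.00403715],
       [-0.00660032, -0.19083029, -0.98160085]])}
side {'fx': 401.7391184115233, 'fy': 401.7391184115233, 'cx': 280.5748895185283, 'cy': 206.3611092724405, 'xyz': array([0.35932115, 0.5830227 , 0.9252171 ]), 'rotation': array([[-0.91081521, -0.32312319,  0.25691839],
       [-0.41267274,  0.69638202, -0.58715696],
       [ 0.01081068, -0.6408147 , -0.76761947]])}
```

View pics/top0.png

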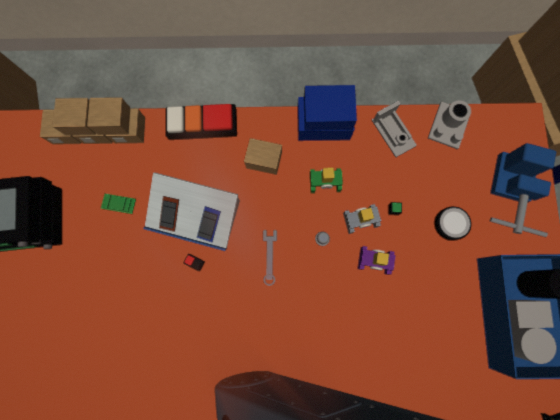

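View pics/side0.png

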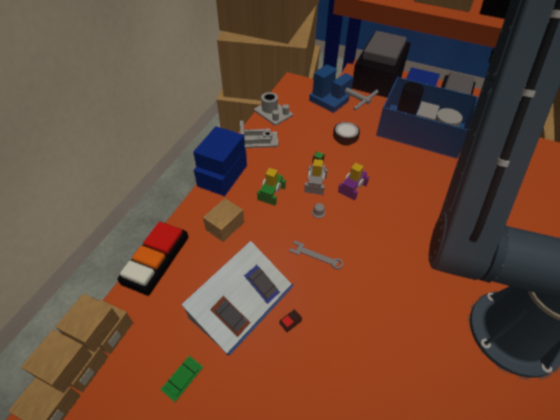

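The candidates in the top view are three gauge shapes: green (326,179), steel-grey with yellow grip (365,216) and purple (378,260). The steel one is meant. For the pads, rust-brown at (170,213) is the used one, blue at (208,224) is the new one, and green at (119,203) is a look-alike. I'll confirm in one crop and measure.

```bash
cat > h.py <<'E'
import numpy as np,cv2
from rig import *
def cloud(d,c):
    v,u=np.indices(d.shape); P=np.stack([(u-c['cx'])/c['fx']*d,(v-c['cy'])/c['fy']*d,d],-1)
    return P@np.array(c['rotation']).T+np.array(c['xyz'])
def rect(P):
    (c,(a,b),t)=cv2.minAreaRect((P[:,:2]*1000).astype(np.float32)); return np.round(c,1),round(a,1),round(b,1),round(t,1)
E
python3 - <<'E'
from h import *
for n in('top','side'):
    z=np.load(n+'0.npz');im=z['im'];d=z['d'];W=cloud(d,calibration(n));hsv=cv2.cvtColor(im,cv2.COLOR_BGR2HSV);ok=d>0
    if n=='top':
        a=cv2.resize(im[160:260,90:250],(480,300),interpolation=2);b=cv2.resize(im[155:280,300:420],(288,300),interpolation=2)
        cv2.imwrite('pics/crop.png',np.hstack([a,b]))
    X,Y,Z=W[...,0],W[...,1],W[...,2]
    print(n,'table z',np.median(Z[ok&(X>.3)&(X<.7)&(abs(Y)<.1)]))
    ye=cv2.inRange(hsv,(18,100,100),(35,255,255))>0
    k,l,s,c=cv2.connectedComponentsWithStats((ye&ok).astype(np.uint8))
    for i in range(1,k):
        if s[i,4]>25:
            p=W[l==i];print('yellow',c[i].round(),s[i,4],p.mean(0).round(4),np.percentile(p[:,2],95).round(4)); q=p[p[:,2]>.085]; 
            if len(q)>5: print('  top',q.mean(0).round(4),rect(q))
    # deck: bright unsaturated
    m=ok&(hsv[...,1]<50)&(hsv[...,2]>120)&(X>.3)&(X<.65)&(Y>.08)&(Y<.45)&(Z>.01)&(Z<.1)
    p=W[m]
    for _ in range(4):
        c0=p.mean(0);nn=np.linalg.svd(p-c0,full_matrices=0)[2][2];nn*=np.sign(nn[2]);r=(p-c0)@nn;p=p[abs(r)<.004]
    up=-nn[:2]/np.hypot(*nn[:2]);e=np.array([-up[1],up[0]])
    print('deck n',len(p),nn.round(3),'tilt',np.degrees(np.arccos(nn[2])).round(2),'upyaw',np.degrees(np.arctan2(up[1],up[0])).round(2),rect(p),c0.round(4))
    h=(W-c0)@nn
    for lo,hi,nm in((.003,.0145,'used'),(.0145,.024,'new')):
        q=ok&(h>lo)&(h<hi)&(X>.3)&(X<.65)&(Y>.08)&(Y<.42)
        k,l,s,c=cv2.connectedComponentsWithStats(q.astype(np.uint8))
        for i in range(1,k):
            if s[i,4]>80: pp=W[l==i];print(nm,c[i].round(),s[i,4],pp.mean(0).round(4),rect(pp),'h',np.median(h[l==i]).round(4))
E
```

```text
top table z 0.0009798403983877213
yellow [328. 173.] 117 [ 0.7153 -0.1588  0.093 ] 0.097
  top [ 0.715  -0.1584  0.0942] (array([ 714.9, -158.7]), 26.3, 27.2, 88.8)
yellow [367. 214.] 127 [ 0.6066 -0.2528  0.0928] 0.0971
  top [ 0.6061 -0.252   0.0946] (array([ 606.5, -251.9]), 27.8, 27.5, 11.0)
yellow [382. 258.] 131 [ 0.4957 -0.2841  0.0928] 0.0971
  top [ 0.4951 -0.2833  0.0948] (array([ 495.2, -283.1]), 27.4, 27.9, 77.4)
deck n 1930 [-0.408  0.115  0.906] tilt 25.07 upyaw -15.77 (array([621.7, 207.2]), 230.1, 118.6, 74.4) [0.6065 0.1909 0.0442]
used [168. 216.] 422 [0.616  0.2615 0.0507] (array([616.5, 263.9]), 45.6, 74.5, 76.6) h 0.0112
used [213. 215.] 115 [0.6154 0.1421 0.0617] (array([608.8, 150.9]), 43.7, 53.3, 70.6) h 0.006
used [188. 238.] 270 [0.559  0.2138 0.0279] (array([574.8, 221.5]), 226.7, 40.0, 74.4) h 0.0071
used [150. 252.] 724 [0.5252 0.3212 0.0006] (array([523.7, 315. ]), 220.4, 38.4, 74.5) h 0.0085
used [220. 272.] 380 [0.4709 0.1306 0.0007] (array([470.1, 130.2]), 107.0, 36.0, 75.4) h 0.0093
new [206. 225.] 351 [0.588  0.1579 0.06  ] (array([588.8, 158.2]), 3
[... 640 characters left out ...]
18.5, 75.5) [0.6068 0.2026 0.0425]
used [259. 286.] 206 [0.5961 0.164  0.0491] (array([593.4, 157. ]), 44.4, 89.0, 71.0) h 0.0053
used [260. 319.] 264 [0.5607 0.2307 0.0267] (array([560.6, 224.2]), 228.1, 10.4, 74.5) h 0.0077
used [311. 302.] 376 [0.47   0.1272 0.0007] (array([470. , 128.1]), 100.6, 35.4, 77.6) h 0.0092
used [232. 318.] 592 [0.6155 0.2647 0.0499] (array([618.1, 262.9]), 43.1, 73.2, 76.9) h 0.0112
used [256. 365.] 1146 [0.5252 0.3212 0.0006] (array([522.6, 311.4]), 230.0, 43.0, 76.0) h 0.0087
new [263. 283.] 416 [0.588  0.158  0.0596] (array([588., 157.]), 38.0, 65.1, 70.1) h 0.018
new [282. 351.] 1509 [0.485  0.2643 0.0014] (array([494.3, 247. ]), 358.8, 65.5, 75.0) h 0.0192
```

View pics/crop.png

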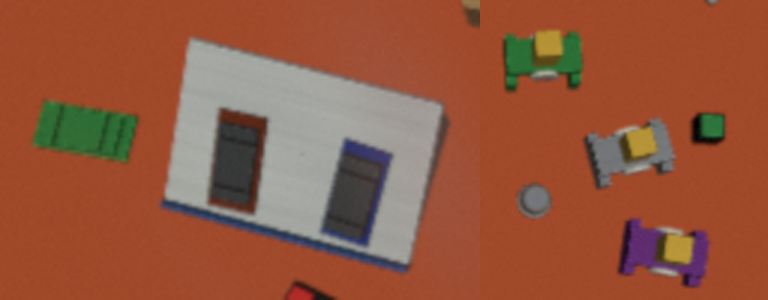

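The crop shows the steel-grey gauge with yellow grip at (640,143), between the green and purple ones. The used pad with its rust plate is at (238,160) and the new blue one is at (358,190). Sizes and heights fit: grip top at 94 mm, tilt 25°, pads about 114 mm apart. Moving above the gauge.

>>> send_rows(
  plan=[
    [0, 0.036, -0.0146, 0, 0],
    [0, 0.036, -0.0146, 0, 0],
    [0, 0.036, -0.0146, 0, 0],
    [0, 0.036, -0.0146, 0, 0],
    [0, 0.036, -0.0146, 0, 0],
    [0, 0.036, -0.0146, 0, 0],
    [0, 0.036, -0.0146, 0, 0],
    [0, 0.036, -0.0146, 0, 0],
    [0, 0.036, -0.0146, 0, 0],
    [0, 0.036, -0.0146, 0, 0],
    [0, 0.036, -0.0146, 0, 0],
    [0, 0.036, -0.0146, 0, 0],
    [0, 0.036, -0.0146, 0, 0],
    [0, 0.036, -0.0146, 0, 0],
    [0, 0, 0, 0, 0.08],
    [0, 0, 0, 0, 0],
  ],
)

```text
time_s: 1.43
position: [0.607, -0.2507, 0.2357]
tcp_rot: [[0.975, 0.221, -0.001], [0.221, -0.975, 0.0], [-0.001, -0.001, -1.0]]
force: [-0.3, 0.5, -0.6]
opening: 0.998
grasp_force: 0.0
```

Run:
```python
from h import *
s=read_state();print(s['time_s'],s['position'],s['tcp_rot'].round(4).tolist(),s['force'])
c=calibration('wrist');im,d=capture('wrist');cv2.imwrite('pics/w1.png',im)
W=cloud(d,c);hsv=cv2.cvtColor(im,cv2.COLOR_BGR2HSV)
m=(cv2.inRange(hsv,(18,100,80),(35,255,255))>0)&(d>0)&(W[...,2]>.088)
k,l,st,ct=cv2.connectedComponentsWithStats(m.astype(np.uint8))
for i in range(1,k):
    if st[i,4]>100:
        p=W[l==i];print(ct[i].round(),st[i,4],p.mean(0).round(4),rect(p))
m=(d>0)&(W[...,2]>.02)&(W[...,2]<.06)&(np.hypot(W[...,0]-.6065,W[...,1]+.252)<.056);print('gauge',rect(W[m]))
```

```text
1.4333 [ 0.60701202 -0.25067726  0.23572548] [[0.9753, 0.2207, -0.0009], [0.2207, -0.9753, 0.0004], [-0.0008, -0.0006, -1.0]] [-0.26350566  0.49404241 -0.56819434]
[194.  40.] 1541 [ 0.7155 -0.1578  0.0944] (array([ 715.7, -157.3]), 28.0, 28.0, 1.3)
[283. 202.] 1073 [ 0.6082 -0.2508  0.0943] (array([ 607.6, -250.9]), 27.4, 27.5, 12.8)
[ 80. 301.] 1088 [ 0.6251 -0.1964  0.3092] (array([ 623.8, -196.5]), 15.6, 2.7, 11.9)
[482. 301.] 1090 [ 0.6463 -0.2892  0.3094] (array([ 645.2, -289.6]), 16.2, 3.0, 13.1)
[289. 325.] 637 [ 0.4997 -0.2811  0.1038] (array([ 557.1, -272.5]), 157.5, 33.9, 9.3)
[416. 355.] 4733 [ 0.6356 -0.2724  0.3202] (array([ 635.3, -271.5]), 2.8, 67.9, 12.4)
gauge (array([ 607.3, -250.7]), 60.1, 84.1, 12.9)
```

View pics/w1.png

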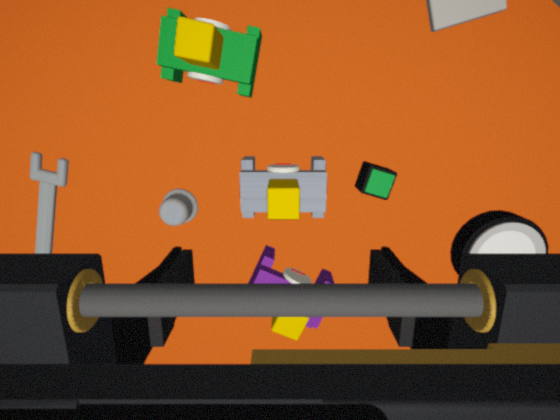

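The wrist view shows the steel gauge centred at (283,190), square to the jaws. Its centre is (0.6075, -0.251) and its yaw 12.9°, matching the TCP. Descend and grip.

>>> send_rows(
  plan=[
    [0, 0, 0, 0.038, 0],
    [0, 0, 0, 0.038, 0],
    [0, 0, 0, 0.038, 0],
    [0, 0, 0, 0.03, 0],
    [0, 0, 0, 0.0205, 0],
    [0, 0, 0, 0, 0],
    [255, 0, 0, 0, 0],
    [255, 0, 0, 0, 0],
    [255, 0, 0, 0, 0],
    [255, 0, 0, 0, 0],
    [255, 0, 0, 0, 0],
    [255, 0, 0, 0, 0],
    [255, 0, 0, 0, 0],
    [255, 0, 0, 0, 0],
  ],
)

```text
time_s: 2.65
position: [0.6059, -0.2529, 0.0724]
tcp_rot: [[0.976, 0.218, 0.0], [0.218, -0.976, -0.0], [0.0, 0.0, -1.0]]
force: [-0.4, 0.1, 0.4]
opening: 0.48
grasp_force: 0.0
```

>>> send_rows(
  plan=[
    [255, 0, 0, 0, 0],
    [255, 0, 0, 0, 0],
    [255, 0, 0, 0, 0],
    [255, 0, 0, 0, 0],
    [255, 0, 0, 0, 0],
    [255, 0, 0, 0, 0],
  ],
)

```text
time_s: 3.15
position: [0.6057, -0.2528, 0.072]
tcp_rot: [[0.976, 0.218, -0.0], [0.218, -0.976, 0.0], [-0.0, -0.0, -1.0]]
force: [0.7, 0.9, 1.4]
opening: 0.32
grasp_force: 30.0
```

>>> send_rows(
  plan=[
    [255, 0, 0, -0.01, 0],
    [255, 0, 0, -0.03, 0],
    [255, 0, 0, -0.04, 0],
    [255, 0, 0, -0.04, 0],
    [255, 0, 0, -0.04, 0],
    [255, 0, 0, 0, 0],
  ],
)

```text
time_s: 3.65
position: [0.61, -0.2554, 0.2413]
tcp_rot: [[0.976, 0.218, 0.015], [0.218, -0.976, -0.009], [0.012, 0.012, -1.0]]
force: [2.2, -1.0, -3.7]
opening: 0.316
grasp_force: 30.0
```

```bash
cat >> h.py <<'E'
def deck(n,f):
    z=np.load(f);im=z['im'];d=z['d'];W=cloud(d,calibration(n));hsv=cv2.cvtColor(im,cv2.COLOR_BGR2HSV)
    X,Y,Z=W[...,0],W[...,1],W[...,2]
    nn=np.array([-.4072,.1145,.9061]);nn/=np.linalg.norm(nn)
    m=(d>0)&(hsv[...,1]<50)&(hsv[...,2]>120)&(X>.5)&(X<.7)&(Y>.08)&(Y<.35)&(Z>.02)&(Z<.1)
    k=np.median(W[m]@nn)
    up=np.r_[-nn[:2]/np.hypot(*nn[:2]),0];l=np.cross([0,0,1],up);u=np.cross(l,nn)
    return im,W,nn,k,u,l,up
E
python3 - <<'E'
from h import *
print(read_state()['position'],read_state()['force'],read_state()['opening'])
for n in('top','side'):
    im,W,nn,k,u,l,up=deck(n,n+'0.npz')
    h=W@nn-k;A=W@u;B=W@l
    O0=np.array([.617,.2635,.045]);
    near=(abs(A-O0@u)<.055)&(abs(B-O0@l)<.035)
    for lo,hi in((.0025,.016),(.0095,.0145)):
        m=near&(h>lo)&(h<hi);q=np.stack([A[m],B[m]],1)*1000
        r=cv2.minAreaRect(q.astype(np.float32));
        a,b=np.array(r[0])/1000;print(n,lo,np.round(r[1],1),r[2],'h',np.median(h[m]).round(4),'O',(a*u+b*l+k*nn).round(4),m.sum())
    print('k',k,'u',u.round(4),'l',l.round(4),'up',up.round(4))
E
```

```text
[ 0.6099864  -0.25543962  0.24129641] [ 2.17162361 -1.02835097 -3.70356975] 0.3158454222697332
top 0.0025 [104.9  68.9] 1.0547044277191162 h 0.0102 O [0.6189 0.2638 0.0405] 607
top 0.0095 [91.6 58.4] 1.8339738845825195 h 0.0118 O [0.6167 0.2704 0.0387] 323
k -0.18510017812348092 u [ 0.8723 -0.2453  0.423 ] l [ 0.2707  0.9627 -0.    ] up [ 0.9627 -0.2707  0.    ]
side 0.0025 [ 69.7 105.3] 89.80823516845703 h 0.0102 O [0.6196 0.2626 0.0407] 857
side 0.0095 [92.5 69. ] 0.5089718699455261 h 0.0119 O [0.6146 0.2643 0.0382] 441
k -0.18539049551489054 u [ 0.8723 -0.2453  0.423 ] l [ 0.2707  0.9627 -0.    ] up [ 0.9627 -0.2707  0.    ]
```

>>> send_rows(
  plan=[
    [255, 0, 0, 0, 0.1],
    [255, 0, 0, 0, 0.1],
    [255, 0, 0, 0, 0.1],
    [255, 0, 0, 0, 0.1],
    [255, 0, 0, 0, 0.094],
    [255, 0, 0, 0, 0],
    [255, 0, 0, 0, 0],
  ],
)

```text
time_s: 4.23
position: [0.6047, -0.2524, 0.2303]
tcp_rot: [[0.963, -0.269, -0.003], [-0.269, -0.963, 0.002], [-0.004, -0.001, -1.0]]
force: [0.3, -0.1, -6.5]
opening: 0.321
grasp_force: 30.0
```

>>> send_rows(
  plan=[
    [255, -0.0044, -0.015, 0, 0],
    [255, -0.0087, -0.0313, 0, 0],
    [255, -0.0087, -0.0313, 0, 0],
    [255, -0.0087, -0.0313, 0, 0],
    [255, -0.0087, -0.0313, 0, 0],
    [255, -0.0087, -0.0313, 0, 0],
    [255, -0.0087, -0.0313, 0, 0],
    [255, -0.0087, -0.0313, 0, 0],
    [255, -0.0087, -0.0313, 0, 0],
    [255, -0.0087, -0.0313, 0, 0],
    [255, -0.0087, -0.0313, 0, 0],
    [255, -0.0087, -0.0313, 0, 0],
    [255, -0.0087, -0.0313, 0, 0],
    [255, -0.0087, -0.0313, 0, 0],
    [255, -0.0087, -0.0313, 0, 0],
    [255, -0.0087, -0.0313, 0, 0],
    [255, -0.0044, -0.015, 0, 0],
    [255, 0, 0, 0, 0],
    [255, 0, 0, 0, 0],
  ],
)

```text
time_s: 5.82
position: [0.6058, 0.2667, 0.2314]
tcp_rot: [[0.964, -0.267, -0.001], [-0.267, -0.964, -0.001], [-0.001, 0.001, -1.0]]
force: [-0.8, -0.6, -6.0]
opening: 0.317
grasp_force: 30.0
```

Run:
```python
from h import *
s=read_state();print(s['time_s'],s['position'],s['tcp_rot'].round(4).tolist(),s['force'],s['joint_positions'])
for n in('top','side'):
    im,W,nn,k,u,l,up=deck(n,n+'0.npz')
    hsv=cv2.cvtColor(im,cv2.COLOR_BGR2HSV)
    h=W@nn-k;A=W@u;B=W@l
    O0=np.array([.617,.2635,.0393])
    near=(abs(A-O0@u)<.06)&(abs(B-O0@l)<.04)
    notdeck=near&(h>.003)&(h<.015)&(hsv[...,2]<110)
    dark=near&(h>.008)&(h<.015)&(hsv[...,2]<110)&(hsv[...,1]<110)
    for nm,m in(('pad',notdeck),('lin',dark)):
        kk,lab,st,_=cv2.connectedComponentsWithStats(m.astype(np.uint8));m=lab==1+np.argmax(st[1:,4])
        r=cv2.minAreaRect((np.stack([A[m],B[m]],1)*1000).astype(np.float32));a,b=np.array(r[0])/1000
        print(n,nm,np.round(r[1],1),round(r[2],1),np.median(h[m]).round(4),(a*u+b*l+k*nn).round(4),'mean',(A[m].mean()*u+B[m].mean()*l+k*nn).round(4))
c=calibration('wrist');im,d=capture('wrist');cv2.imwrite('pics/w2.png',im);np.savez('w2.npz',im=im,d=d,W=cloud(d,c))
im,d=capture('side');np.savez('side1.npz',im=im,d=d)
```

```text
5.8167 [0.60577827 0.26671719 0.23136123] [[0.9637, -0.2671, -0.0014], [-0.2671, -0.9637, -0.0011], [-0.0011, 0.0014, -1.0]] [-0.76354743 -0.56056733 -6.02141501] [ 1.41275163e+01  3.34866512e+01  7.66160620e+01 -4.36244981e-02
  6.99932066e+01  1.19632272e+02]
top pad [88.8 41.8] 2.6 0.011 [0.6249 0.2598 0.0437] mean [0.6266 0.2584 0.0446]
top lin [69.3 35.9] 2.6 0.0118 [0.625  0.2615 0.0435] mean [0.6252 0.2609 0.0437]
side pad [86.2 43.1] 2.4 0.0111 [0.6256 0.2611 0.0436] mean [0.6259 0.2626 0.0435]
side lin [69.5 38.8] 2.1 0.0119 [0.6247 0.2606 0.0432] mean [0.6251 0.2616 0.0433]
```

View pics/w2.png

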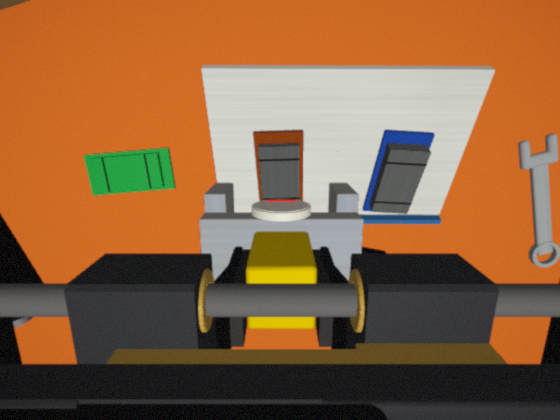

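The wrist view shows the gauge held square, its dial at (281,209). The used pad at (280,165) lies straight ahead up the slope, and the new pad is at (400,172). The measured lining centre is (0.625, 0.261), and its size of 69 x 36 mm fits. Approach to 10 mm above contact.

>>> send_rows(
  plan=[
    [255, 0.0153, 0.0004, 0.01, 0],
    [255, 0, 0, 0.03, 0],
    [255, 0, 0, 0.03, 0],
    [255, 0, 0, 0.018, 0],
    [255, 0, 0, 0.006, 0],
    [255, 0, 0, 0, 0],
    [255, 0, 0, 0, 0],
  ],
)

```text
time_s: 6.5
position: [0.6225, 0.2603, 0.1388]
tcp_rot: [[0.962, -0.272, 0.001], [-0.272, -0.962, 0.0], [0.001, -0.001, -1.0]]
force: [0.7, 0.1, -5.1]
opening: 0.319
grasp_force: 30.0
```

```bash
cat >> h.py <<'E'
def gauge(tag):
    # measured grip / gauge tilt from the side and top cameras, in deck coordinates
    out=[]
    for n in('side','top'):
        im,d=capture(n);W=cloud(d,calibration(n));np.savez(f'{n}{tag}.npz',im=im,d=d)
        out.append((im,W))
    return out
E
python3 - <<'E'
from h import *
s=read_state();print(s['time_s'],s['position'],s['tcp_rot'].round(4).tolist(),s['force'])
(a,_),(b,_)=gauge('2')
cv2.imwrite('pics/g2.png',np.hstack([cv2.resize(a[230:370,160:320],None,fx=2.5,fy=2.5,interpolation=2),cv2.resize(b[150:290,110:270],None,fx=2.5,fy=2.5,interpolation=2)]))
E
```

```text
6.5 [0.62254624 0.26031802 0.13877549] [[0.9623, -0.2719, 0.0015], [-0.2719, -0.9623, 0.0002], [0.0013, -0.0006, -1.0]] [ 0.66954152  0.06503141 -5.13313755]
```

View pics/g2.png

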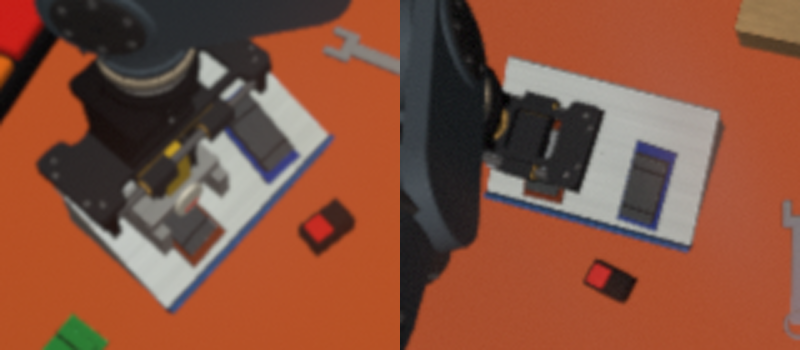

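The view shows the gauge astride the used pad's line, runners clear of it on both sides, with its dial at (188,198) in the left half. The new pad is untouched. Lower gently to first contact.

>>> send_rows(
  plan=[
    [255, 0, 0, 0.003, 0],
    [255, 0, 0, 0.003, 0],
    [255, 0, 0, 0.002, 0],
    [255, 0, 0, 0.002, 0],
    [255, 0, 0, 0, 0],
    [255, 0, 0, 0, 0],
  ],
)

```text
time_s: 7.1
position: [0.6216, 0.2612, 0.1284]
tcp_rot: [[0.963, -0.271, 0.0], [-0.271, -0.963, 0.0], [0.0, -0.0, -1.0]]
force: [-1.1, 0.7, -4.5]
opening: 0.322
grasp_force: 30.0
```

>>> send_rows(
  plan=[
    [255, 0, 0, 0.001, 0],
    [255, 0, 0, 0.001, 0],
    [255, 0, 0, 0, 0],
  ],
)

```text
time_s: 7.35
position: [0.6216, 0.2612, 0.1279]
tcp_rot: [[0.963, -0.271, 0.001], [-0.271, -0.963, 0.0], [0.001, -0.0, -1.0]]
force: [-3.3, -0.3, 4.6]
opening: 0.321
grasp_force: 30.0
```

>>> send_rows(
  plan=[
    [255, 0, 0, 0.001, 0],
    [255, 0, 0, 0.001, 0],
    [255, 0, 0, 0, 0],
  ],
)

```text
time_s: 7.6
position: [0.6216, 0.2613, 0.1277]
tcp_rot: [[0.963, -0.27, 0.001], [-0.27, -0.963, 0.0], [0.001, -0.0, -1.0]]
force: [-6.7, 0.4, 12.2]
opening: 0.318
grasp_force: 30.0
```

>>> send_rows(
  plan=[
    [255, -0.0026, 0, 0.0011, 0],
    [255, -0.0026, 0, 0.0012, 0],
    [255, -0.0026, 0, 0.0013, 0],
    [255, 0, 0, 0, 0],
  ],
)

```text
time_s: 7.93
position: [0.615, 0.2633, 0.1238]
tcp_rot: [[0.963, -0.27, 0.004], [-0.27, -0.963, -0.0], [0.004, -0.001, -1.0]]
force: [-3.3, -1.5, 9.6]
opening: 0.315
grasp_force: 30.0
```

Run:
```python
from h import *
s=read_state();print(s['position'],s['tcp_rot'].round(4).tolist(),s['force'],s['moment'])
(a,_),_=gauge('3')
p=np.load('side2.npz')['im']
f=lambda a:cv2.resize(a[250:350,190:280],None,fx=4,fy=4,interpolation=2)
cv2.imwrite('pics/g3.png',np.hstack([f(p),f(a)]))
```

```text
[0.61501623 0.26326147 0.12380274] [[0.9629, -0.27, 0.0041], [-0.27, -0.9629, -0.0], [0.004, -0.0011, -1.0]] [-3.2839415  -1.49770411  9.64386459] [-0.356526    0.43557661  0.00724096]
```

View pics/g3.png

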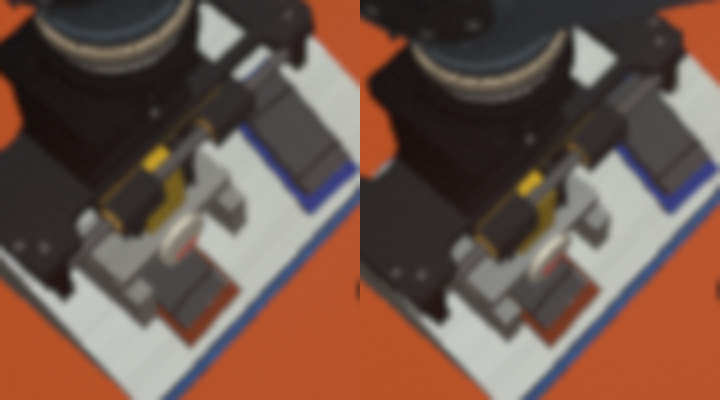

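The right half shows the gauge after the first arc step. The dial at (549,252) is foreshortened compared with (180,237) before, and the pads are unmoved. I'll measure its tilt from depth.

```bash
cat >> h.py <<'E'
def tilt(f,n='side'):
    z=np.load(f);W=cloud(z['d'],calibration(n))
    _,_,nn,k,u,l,up=deck('side','side0.npz')
    O=np.array([.625,.261,.0435]);R=W-O;a=R@u;b=R@l;h=R@nn
    x=R@up;zz=R[...,2]
    hsv=cv2.cvtColor(z['im'],cv2.COLOR_BGR2HSV)
    # front faces: runner ends and dial; fit x as a function of z
    m=(z['d']>0)&(abs(b)<.044)&(h>.004)&(h<.055)&(a<.02)&(a>-.07)&(hsv[...,1]<60)&(hsv[...,2]>60)
    g=[]
    v=np.stack(np.gradient(W,axis=0),0);w=np.stack(np.gradient(W,axis=1),0)
    N=np.cross(w,v);N/=np.linalg.norm(N,axis=-1,keepdims=True)+1e-9
    N*=-np.sign(np.sum(N*(W-np.array(calibration(n)['xyz'])),-1,keepdims=True))
    N=cv2.GaussianBlur(N,(3,3),0)
    # angle of each patch normal in the up/z plane
    t=np.degrees(np.arctan2(-N[...,2],-(N@up)));lat=abs(N@l)
    q=t[m&(lat<.3)]
    hist,e=np.histogram(q,bins=np.arange(-180,181,10));print(f,[(int(x),int(y)) for x,y in zip(e,hist) if y>3])
E
python3 - <<'E'
from h import *
for f in('side2.npz','side3.npz'): tilt(f)
for f in('top2.npz','top3.npz'): tilt(f,'top')
E
```

```text
side2.npz [(-120, 7), (-90, 4), (-80, 48), (-70, 64), (-60, 48), (-50, 14), (-40, 6), (-30, 4), (-20, 12), (-10, 11), (0, 19)]
side3.npz [(-120, 10), (-80, 27), (-70, 63), (-60, 35), (-50, 12), (-40, 9), (-30, 6), (-20, 15), (-10, 17), (0, 34), (10, 5)]
top2.npz [(-70, 8), (-60, 9), (-50, 6)]
top3.npz []
```

>>> send_rows(
  plan=[
    [255, -0.0025, 0, 0.0014, 0],
    [255, -0.0025, 0, 0.0014, 0],
    [255, -0.0024, 0, 0.0015, 0],
    [255, 0, 0, 0, 0],
  ],
)

```text
time_s: 8.37
position: [0.608, 0.2652, 0.1188]
tcp_rot: [[0.963, -0.27, 0.004], [-0.27, -0.963, -0.0], [0.004, -0.001, -1.0]]
force: [-2.4, -2.1, 8.2]
opening: 0.323
grasp_force: 30.0
```

>>> send_rows(
  plan=[
    [255, -0.0024, 0, 0.0015, 0],
    [255, -0.0023, 0, 0.0017, 0],
    [255, -0.0023, 0, 0.0017, 0],
    [255, 0, 0, 0, 0],
  ],
)

```text
time_s: 8.7
position: [0.6017, 0.267, 0.1134]
tcp_rot: [[0.963, -0.27, 0.005], [-0.27, -0.963, -0.0], [0.005, -0.001, -1.0]]
force: [-2.1, -2.1, 5.3]
opening: 0.318
grasp_force: 30.0
```

Run:
```python
from h import *
s=read_state();print(s['position'],s['tcp_rot'].round(4).tolist(),s['force'],s['moment'])
(a,_),_=gauge('4')
tilt('side3.npz');tilt('side4.npz')
p=np.load('side3.npz')['im']
f=lambda a:cv2.resize(a[270:350,190:270],None,fx=5,fy=5,interpolation=2)
cv2.imwrite('pics/g4.png',np.hstack([f(p),f(a)]))
```

```text
[0.60173745 0.26697937 0.11344044] [[0.9628, -0.2702, 0.0048], [-0.2702, -0.9628, -0.0001], [0.0047, -0.0012, -1.0]] [-2.06646896 -2.1079219   5.31872841] [-0.48603755 -0.10988854 -0.03392595]
side3.npz [(-120, 10), (-80, 27), (-70, 63), (-60, 35), (-50, 12), (-40, 9), (-30, 6), (-20, 15), (-10, 17), (0, 34), (10, 5)]
side4.npz [(-130, 6), (-120, 9), (-90, 23), (-80, 30), (-70, 29), (-60, 26), (-50, 24), (-40, 10), (-30, 8), (-20, 34), (-10, 38), (0, 15)]
```

View pics/g4.png

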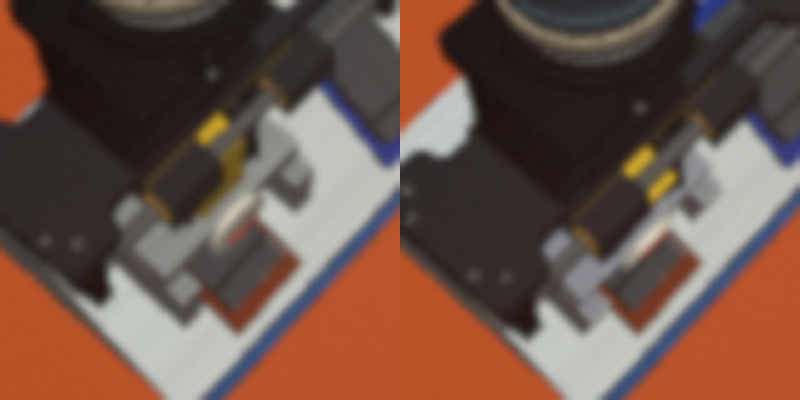

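The right half shows the gauge pivoting in the grip. The dial at (648,248) is nearly edge-on, and the runners are closing onto the deck. Finish the arc.

>>> send_rows(
  plan=[
    [255, -0.0022, 0, 0.0018, 0],
    [255, -0.0022, 0, 0.0019, 0],
    [255, -0.0021, 0, 0.002, 0],
    [255, 0, 0, 0, 0],
  ],
)

```text
time_s: 9.13
position: [0.5951, 0.269, 0.1069]
tcp_rot: [[0.963, -0.271, 0.003], [-0.271, -0.963, 0.0], [0.003, -0.001, -1.0]]
force: [-0.5, -2.3, 4.3]
opening: 0.321
grasp_force: 30.0
```

>>> send_rows(
  plan=[
    [255, -0.001, 0, 0.001, 0],
    [255, -0.001, 0, 0.001, 0],
    [255, 0, 0, 0, 0],
  ],
)

```text
time_s: 9.38
position: [0.5949, 0.2691, 0.1068]
tcp_rot: [[0.963, -0.27, 0.007], [-0.27, -0.963, -0.0], [0.007, -0.002, -1.0]]
force: [-0.0, -4.1, 12.3]
opening: 0.317
grasp_force: 30.0
```

>>> send_rows(
  plan=[
    [255, -0.0005, 0, 0.0015, 0],
    [255, -0.0005, 0, 0.0015, 0],
    [255, 0, 0, 0, 0],
    [255, 0, 0, 0, 0],
  ],
)

```text
time_s: 9.72
position: [0.5948, 0.2691, 0.1067]
tcp_rot: [[0.963, -0.27, 0.009], [-0.27, -0.963, -0.0], [0.009, -0.002, -1.0]]
force: [-2.7, -6.7, 26.7]
opening: 0.318
grasp_force: 30.0
```

Run:
```python
from h import *
s=read_state();print(s['position'],s['force'],s['moment'])
(a,_),_=gauge('5')
np.set_printoptions(suppress=True)
z=np.load('side5.npz');W=cloud(z['d'],calibration('side'));_,_,nn,k,u,l,up=deck('side','side0.npz')
O=np.array([.625,.261,.0435]);R=W-O;P=np.stack([R@u,R@l,R@nn],-1)*1000
hsv=cv2.cvtColor(z['im'],cv2.COLOR_BGR2HSV)
# expected TCP in deck coords
print('TCP deck',[((s['position']+[0,0,.005]-O)@e*1000).round(1) for e in(u,l,nn)])
y=(cv2.inRange(hsv,(18,100,80),(35,255,255))>0)&(abs(P[...,1])<14)&(P[...,2]>40)
print('yellow',P[y].round(0)[:40:2].tolist())
cv2.imwrite('pics/g5.png',cv2.resize(a[270:350,180:280],None,fx=6,fy=6,interpolation=2))
```

```text
[0.59481749 0.26911906 0.10673796] [-2.72051831 -6.70979223 26.67417925] [-1.20000296  0.52434968 -0.04875942]
TCP deck [np.float64(0.5), np.float64(-0.4), np.float64(75.1)]
yellow [[12.0, 2.0, 155.0], [12.0, 9.0, 160.0], [5.0, -14.0, 92.0], [7.0, -9.0, 93.0], [4.0, -11.0, 95.0], [7.0, -5.0, 95.0], [4.0, -8.0, 96.0], [7.0, -2.0, 94.0], [4.0, -6.0, 92.0], [5.0, -1.0, 92.0], [2.0, -4.0, 95.0], [-7.0, -13.0, 95.0], [-1.0, 7.0, 150.0], [-8.0, -12.0, 95.0], [-7.0, -7.0, 94.0], [-10.0, -10.0, 96.0], [-7.0, -4.0, 95.0], [-10.0, -7.0, 94.0], [-8.0, -3.0, 94.0], [-11.0, -6.0, 95.0]]
```

View pics/g5.png

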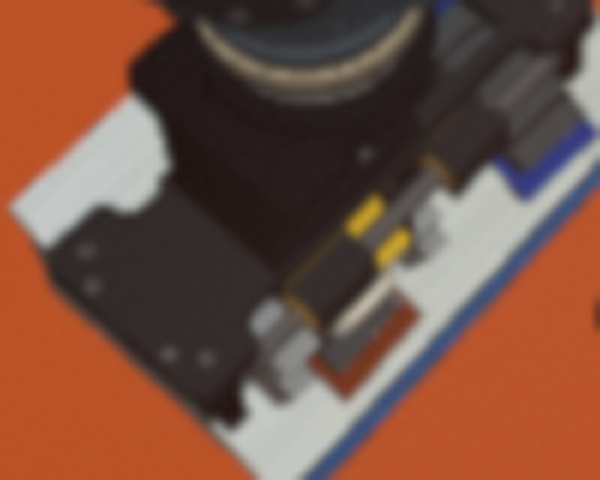

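The grip's top face reads 92–96 mm above the deck from end to end, against 94 expected. The gauge stands flat and centred within about 2 mm. The picture shows it astride the rust pad at (365,340). Relax the press, then release.

>>> send_rows(
  plan=[
    [255, 0, 0, -0.0015, 0],
    [255, 0, 0, -0.0015, 0],
    [255, 0, 0, -0.001, 0],
    [255, 0, 0, 0, 0],
    [255, 0, 0, 0, 0],
  ],
)

```text
time_s: 10.23
position: [0.5921, 0.2701, 0.1054]
tcp_rot: [[0.963, -0.271, 0.003], [-0.271, -0.963, 0.001], [0.002, -0.001, -1.0]]
force: [-0.2, -0.6, 6.6]
opening: 0.319
grasp_force: 30.0
```

>>> send_rows(
  plan=[
    [255, 0, 0, 0, 0],
    [255, 0, 0, 0, 0],
    [255, 0, 0, 0, 0],
  ],
)

```text
time_s: 10.48
position: [0.5921, 0.2701, 0.1054]
tcp_rot: [[0.963, -0.271, 0.002], [-0.271, -0.963, 0.001], [0.002, -0.001, -1.0]]
force: [-0.4, -0.5, 7.3]
opening: 0.32
grasp_force: 30.0
```

Run:
```python
from h import *
s=read_state();print(s['position'],s['force'],s['moment'])
gauge('6')
for t in'056':
    z=np.load(f'side{t}.npz');W=cloud(z['d'],calibration('side'));_,_,nn,k,u,l,up=deck('side','side0.npz')
    O=np.array([.625,.261,.0435]);R=W-O;P=np.stack([R@u,R@l,R@nn],-1)*1000
    hsv=cv2.cvtColor(z['im'],cv2.COLOR_BGR2HSV)
    near=(abs(P[...,0])<60)&(abs(P[...,1])<27)
    m=near&(P[...,2]<9)&(P[...,2]>1)&(hsv[...,1]>110)&(hsv[...,2]<130)&(P[...,0]<-30)&(abs(P[...,1])<12)
    print(t,'pad low end a',np.percentile(P[m][:,0],[3,15,50]).round(1) if m.any() else None,m.sum())
    y=(cv2.inRange(hsv,(18,100,80),(35,255,255))>0)&(abs(P[...,1])<14)&(abs(P[...,2]-94)<4)
    if t!='0': print('grip',P[y].mean(0).round(1),P[y].min(0).round(1),P[y].max(0).round(1),np.polyfit(P[y][:,0],P[y][:,2],1).round(3))
```

```text
[0.59205581 0.27009671 0.10538665] [-0.38613028 -0.49483781  7.2947746 ] [-0.20306543 -0.16540846 -0.05022696]
0 pad low end a [-56.  -55.2 -39.6] 38
5 pad low end a [-55.4 -48.3 -39.7] 38
grip [-2.2 -7.  93.9] [-11.4 -13.6  91.6] [ 6.9 -0.1 96.4] [-2.7000e-02  9.3813e+01]
6 pad low end a [-55.9 -55.1 -39.6] 39
grip [-5.4 -7.  94. ] [-14.3 -13.7  90.8] [ 3.9  0.2 97. ] [-6.7000e-02  9.3685e+01]
```

The pad has not moved. The gauge settled 3 mm down the slope, and the grip's low edge now reads -14.3 mm, so it is centred. Release.

>>> send_rows(
  plan=[
    [200, 0, 0, 0, 0],
    [150, 0, 0, 0, 0],
    [100, 0, 0, 0, 0],
    [50, 0, 0, 0, 0],
    [0, 0, 0, 0, 0],
    [0, 0, 0, 0, 0],
    [0, 0, 0, 0, 0],
    [0, 0, 0, 0, 0],
    [0, 0, 0, 0, 0],
    [0, 0, 0, 0, 0],
    [0, 0, 0, 0, 0],
    [0, 0, 0, 0, 0],
  ],
)

```text
time_s: 11.58
position: [0.591, 0.2697, 0.1046]
tcp_rot: [[0.963, -0.271, 0.0], [-0.271, -0.963, 0.0], [0.0, -0.0, -1.0]]
force: [-0.3, -0.6, -0.6]
opening: 0.983
grasp_force: 0.0
```

>>> send_rows(
  plan=[
    [0, 0, 0, -0.01, 0],
    [0, 0, 0, -0.02, 0],
    [0, 0, 0, -0.035, 0],
    [0, 0, 0, -0.04, 0],
    [0, 0, 0, -0.04, 0],
    [0, -0.03, 0, -0.02, 0],
    [0, -0.03, 0, 0, 0],
    [0, -0.03, 0, 0, 0],
    [0, -0.02, 0, 0, 0],
    [0, 0, 0, 0, 0],
    [0, 0, 0, 0, 0],
  ],
)

```text
time_s: 12.5
position: [0.4845, 0.2998, 0.2707]
tcp_rot: [[0.963, -0.269, 0.002], [-0.269, -0.963, 0.0], [0.002, -0.001, -1.0]]
force: [0.8, -1.6, -1.5]
opening: 1.0
grasp_force: 0.0
```

Run:
```python
from h import *
s=read_state();print(s['time_s'],s['position'],s['force'])
gauge('7')
ims=[]
for n in('side','top'):
    z=np.load(f'{n}7.npz');W=cloud(z['d'],calibration(n));_,_,nn,k,u,l,up=deck('side','side0.npz')
    O=np.array([.625,.261,.0435]);R=W-O;P=np.stack([R@u,R@l,R@nn],-1)*1000
    hsv=cv2.cvtColor(z['im'],cv2.COLOR_BGR2HSV)
    y=(cv2.inRange(hsv,(18,100,80),(35,255,255))>0)&(abs(P[...,1])<30)&(abs(P[...,2]-94)<5)
    if y.any():
        print(n,'grip top',y.sum(),P[y].mean(0).round(1),rect(P[y]/1000),np.polyfit(P[y][:,0],P[y][:,2],1).round(3),np.polyfit(P[y][:,1],P[y][:,2],1).round(3))
    im=z['im'];ims.append(cv2.resize(im[240:360,170:300] if n=='side' else im[150:270,110:240],None,fx=3,fy=3,interpolation=2))
cv2.imwrite('pics/g7.png',np.hstack(ims))
```

```text
12.5 [0.48451031 0.29984929 0.27073484] [ 0.82454115 -1.58420807 -1.45919299]
top grip top 127 [-1.1 -1.4 93.7] (array([-2. , -1.2]), 27.7, 27.6, 1.0) [-1.500e-02  9.364e+01] [5.0000e-03 9.3664e+01]
```

View pics/g7.png

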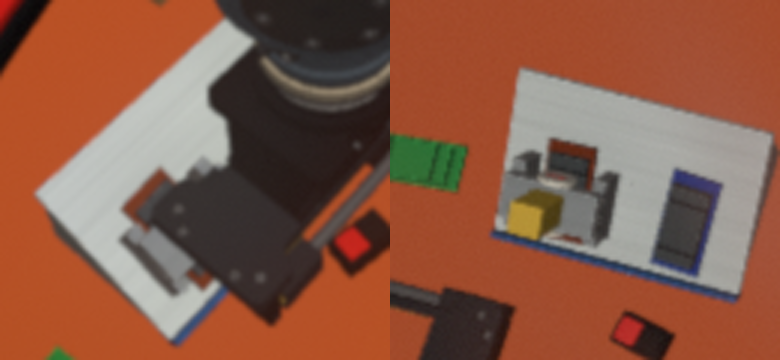

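The top half shows the gauge standing astride the rust-brown pad at (557,200), centred within 2 mm and flat, with the grip top at 93.7 mm and under 1° of residual tilt. The new pad at (685,222) has not moved, and the arm is clear.

```bash
python3 -c "
from rig import *
print(hand_in())"
```

```text
the job is handed in; nothing more can be done
None
```

The gauge is standing flat on the sloping deck astride the used pad, its foot within about 2 mm of the lining's middle; it was released only after it was fully down, neither pad appears to have moved, and the job is handed in at about 12.6 s.

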